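# Release a locked sample tray with the release pin

### The arm

A 7-joint arm with a two-finger parallel gripper is mounted at the origin on the work surface. World frame = base frame: x ahead of the robot, y to its left, z up, the work surface at z = 0. Lengths are in m, angles in rad, forces in N, time in s.
With the tool pointing down it reaches from about 0.4 to 0.9 m from the base axis. Payload 5.6 kg.
Tool frame: the origin (TCP) lies midway between the tips of the shut fingers; the grasp point (between the pads) lies 19 mm behind it; y points along the fingers, z is the direction in which the jaws open and shut, and the axes are right-handed (so a half turn about y gives the same grasp; the last joint's range is limited). The gripper opens to 92 mm and grips with 3 to 60 N. Pads are 20 mm wide; open, the fingers measure 128 mm over their backs; the gripper's body (75 mm by 189 mm) begins 69 mm behind the grasp point.
Start: joints at [1.22, 0.468, -0.012, 1.603, 0.006, 1.071, -0.056], TCP at [0.197, -0.619, 0.215] pointing down, gripper open.
Joint ranges: [-2.53, 2.53], [-0.31, 2.02], [-1.57, 1.55], [0.28, 2.44], [-1.29, 4.43], [0.15, 1.84], [-2.92, 2.92]. Speed limits (rad/s): [2.57, 2.57, 3.14, 3.14, 3.14, 3.14, 3.14].

### API

Orientations are given as a 3x3 rotation matrix whose columns are the frame's x, y, z axes.
In Python, from station import env, effector, solver, viewer, workorder, search_frame, tip_of gives the robot as it stands. Calls block until the motion is done:
- env.reach(position, orientation): joint-space move of the TCP to a pose.
- env.movel(position, frame=None, rate=0.15): straight line of the TCP; frame=None keeps the orientation; rate is the mean speed in m/s.
- env.goto_joints(angles): joint-space move.
- effector.release() and effector.grasp(squeeze=None): open the fingers fully, or close them until they stop; squeeze is the grip in N (None keeps the last).
- env.pause(seconds).
- solver.inverse_kinematics(position, orientation): joint angles nearest the present ones, or None.
- env.sense(): the state.
- viewer.read_camera(name): name is "scene" or "side" or "wrist"; returns (picture, depth): 480x640x3 uint8, red, green, blue; 480x640 float32, m along the optical axis (not along the pixel's ray), 0 where there is no reading.
- viewer.camera_info(name): a dict with "intrinsics" (3x3 intrinsics, pixels), "eye" and "rotation" of the camera in the world; the wrist camera has in their place "T_tool_cam" (4x4, takes a point from camera to tool coordinates, whose origin is the TCP and whose axes are the tool frame's). Camera axes: x right, y up, looking along -z (the intrinsics and any distortion apply to the point x, -y, -z); pixel columns grow to the right and rows downward; lengths in m; the calibration is good to about 2 mm. A picture is of the moment at which its call begins: read the wrist's pose just before it. camera_info takes no time and is no camera call.
A pose or a line that the arm cannot do raises env.PlanningError and nothing moves.
- workorder.finish_job(): hands the job in, once; it reports no verdict.
Trained networks look in the newest picture that a camera, given by its name, has taken for a name from the list of things; names that differ only in an ending like _2 or _b are one class to them, and where a whole thing is asked for, a point or a joint stands for the part that bears it (a point fixed in the world has none). Each returns a list of dicts, best first, with "score" (0 to 1); they miss things now and then, are a little off and sometimes report something else, mostly with a low value. They report only what shows in the picture. A call takes as long as a camera call.
- search_frame(camera, name): "at" ([x, y, z] in m, in world coordinates, good to about 4 mm: the middle of the surface that is visible of it).
- tip_of(camera, name): "at" ([x, y, z] in m, in world coordinates, good to about 4 mm: a listed point, or the origin of a listed thing).
The state is a dict: "t": time; "joint_positions": joint angles; "joint_velocities": joint speeds; "tau": joint torques, N m; "ee_pos": TCP position; "tcp_rot": TCP orientation; "wrist_force": force on the tool from outside, world axes, zero at the start; "moment": the same for the moment, N m; "gripper_width": finger opening in m.
Only numpy, scipy, OpenCV 4.12 (cv2) and the standard library are available. Lean on these libraries where they do the work, as an engineer would, in place of code of your own. Each camera call takes 0.05 s, during which the arm holds its last target.

### The job

The bench analyser is without power and its sample tray is locked in. Take the release pin from its stand, reach down with it through the small round hole in the analyser's top and press gently on the hidden spring catch (keep well under 18 N, it is fragile) until the tray springs out; then draw the pin out, put it back in its stand, upright and fully home, and let go. Leave the bottle, the open tube rack and the glass jar where they are.

Things in the scene. Friction and masses are not known exactly. Their poses are not given: they have to be found in the camera images.
- analyser: White bench analyser, a box 200 (x) x 170 (y) x 105 mm high with a blue front; it does not move. Origin: centre of its underside, z up, front towards its -x. Its flat top is at z = 105 mm. The tray comes out of the lower front (z 17 to 49 mm) by 45 mm along -x.
- access_hole (a point): Centre of the small round access hole, level with the analyser's flat top (in the analyser's frame at x 30, y -35, z 105 mm); the only hole in the top. 11 mm in diameter through a 7 mm thick top, with a 3 mm chamfer at its mouth; it runs straight down into a hollow.
- catch_space (a point): Fixed point in the hollow straight below the access hole, 27 mm below the top. Around here hides the spring catch; how deep the pin tip first meets it differs between machines: 18 to 36 mm below the top. It sinks under about 4 N, rising to 8 N; 6 to 7 mm of sinking frees the tray, a hard stop comes at 10 mm, and 18 N breaks it.
- tray (a joint): How far the sample tray has come out of the analyser, in m: 0 locked in, 0.045 fully out. When the catch frees it, its own spring pushes it all the way out in under a second and it stays out after the catch is let go.
- pin_handle (a point): Centre of the release pin's black handle, an upright cylinder 18 mm in diameter and 50 mm long; the frame's z runs along the pin, up. Below the handle comes a straight steel rod, 6 mm in diameter and 64 mm long. The pin weighs about 45 g. It starts standing in its stand, handle up.
- pin_tip (a point): Tip of the pin's steel rod, 89 mm below the centre of the handle, on the pin's axis.
- stand: Grey block 60 x 60 x 72 mm high that does not move, origin at the centre of its underside, z up; the pin's hole is in the middle of its top.
- stand_hole0 (a point): Centre of the mouth of the stand's round hole, level with the stand's flat top (72 mm above the bench), in the middle of it. 9 mm in diameter, 68 mm deep, 2 mm chamfer. With the pin home, its rod is in the hole and the handle's underside rests on the stand's top, so the handle's centre is 25 mm above it.
- bottle: White reagent bottle, 60 mm in diameter, 110 mm high, loose. Origin at the centre of its underside. Bystander.
- rack: Orange open tube rack with compartments, 100 x 60 x 45 mm high, loose. Origin at the centre of its underside. Bystander.
- jar: Open glass jar, 60 mm in diameter, 60 mm high, loose. Origin at the centre of its underside. Bystander.
- pin: The release pin itself (see its handle); origin on its axis at the underside of the handle, 64 mm above the tip, z up along the pin.

How it is judged:
On the way, in this order (a step that is already met when the one before it is completed fails the run):
1. the pin has been lifted clear of its stand (tip above the stand's top) (z of pin_tip in the frame of stand above 0.075 m), for 0.1 s.
2. the pin's tip is inside the analyser through the access hole, the tray still in (z of pin_tip in the frame of access_hole below -0.015 m and horizontal distance between pin_tip and access_hole below 0.01 m and value of joint tray below 0.005 m), for 0.1 s.
3. the tray has sprung out (value of joint tray above 0.038 m), for 0.1 s.
At the end, for the whole second after the job is handed in: The tray is out (38 mm or more), and the pin stands released and at rest in its stand: handle centre and tip within 6 mm of the hole's axis, handle seated on the top within 3 mm, within 0.08 rad of upright. The bottle, rack and jar are within 15 mm of where they stood (value of joint tray above 0.038 m and horizontal distance between each of pin_handle, pin_tip and stand_hole0 below 0.006 m and z of pin_handle in the frame of stand_hole0 below 0.028 m and angle between pin_handle's own z axis and vertical below 0.08 rad and linear speed of pin below 0.02 m/s); the robot touches nothing.
It fails at once if the pin pressed the analyser or its hidden catch with more than 18 N (contact force between pin and analyser above 18 N).
It fails at once if the robot itself pushed the analyser or its tray with more than 10 N (contact force between any of the fingers, the arm and analyser above 10 N).
It fails at once if the bottle, the tube rack or the jar was moved more than 15 mm (distance of any of bottle, rack, jar from where it was at the start of the episode above 0.015 m).
It also fails if it takes over 59 s, if anything falls off the work surface, if the arm or the gripper's body presses on something with over 40 N, if the wrist force passes 120 N, or if a joint passes its speed limit or range.

## Working session

There is one attempt and no reset: what is moved stays moved. The work goes in short steps, each a Python script; the robot and the scene stay as the last script left them, time stands still between calls to the robot, and variables do not carry over. Pictures are saved under pics/ and viewed, and the job is handed in when it is done.

```bash
ls; mkdir -p pics; python3 - <<'E'
from station import env, effector, solver, viewer, workorder, search_frame, tip_of
import cv2, numpy as np
s=env.sense(); print(s['t'],s['ee_pos'],s['tcp_rot'],s['gripper_width'])
ims=[]
for c in ['scene','side']:
    p,d=viewer.read_camera(c); cv2.imwrite(f'pics/{c}0.png',p[:,:,::-1])
    for n in ['access_hole','pin_handle','stand_hole0','analyser','bottle','rack','jar','stand','pin']:
        print(c,n,[(np.round(r['at'],4).tolist(),round(r['score'],2)) for r in tip_of(c,n)[:2]])
print(env.sense()['t'])
for c in ['scene','side','wrist']: print(viewer.camera_info(c))
E
```

```text
pics
0.0 [ 0.19671907 -0.61890783  0.2136453 ] [[-9.53007562e-01 -6.09691422e-04  3.02945894e-01]
 [-3.02946496e-01  1.64449579e-03 -9.53006147e-01]
 [ 8.28464278e-05 -9.99998462e-01 -1.75192080e-03]] 0.09207431795978996
scene access_hole [([0.4928, 0.1292, 0.1036], 0.82)]
scene pin_handle [([0.5602, -0.2251, 0.0985], 0.79)]
scene stand_hole0 [([0.5611, -0.2219, 0.0717], 0.74)]
scene analyser [([0.5317, 0.0996, 0.0028], 0.67), ([0.5611, -0.2218, 0.0973], 0.2)]
scene bottle [([0.7209, -0.0936, 0.0044], 0.94)]
scene rack [([0.4966, 0.397, -0.0024], 0.94)]
scene jar [([0.7104, -0.2781, 0.0026], 0.72)]
scene stand [([0.5612, -0.2184, 0.0009], 0.73)]
scene pin [([0.5607, -0.2218, 0.0696], 0.65), ([0.5625, -0.2214, 0.098], 0.51)]
side access_hole [([0.497, 0.1301, 0.1067], 0.65)]
side pin_handle [([0.5586, -0.2208, 0.0963], 0.7)]
side stand_hole0 [([0.5569, -0.2191, 0.0702], 0.61)]
side analyser [([0.5318, 0.1, 0.0013], 0.71), ([0.5585, -0.2208, 0.0929], 0.71)]
side bottle [([0.7161, -0.0954, -0.0026], 0.62)]
side rack [([0.4932, 0.3961, -0.0009], 0.56)]
side jar [([0.7123, -0.2791, -0.000
[... 695 characters left out ...]
5, 0.67186425]), 'rotation': array([[-0.99688093,  0.05054196, -0.0606129 ],
       [-0.07834614, -0.72624967,  0.6829519 ],
       [-0.00950238,  0.68557051,  0.72794421]])}
{'intrinsics': array([[366.61337755,   0.        , 316.84595545],
       [  0.        , 366.61337755, 246.25964777],
       [  0.        ,   0.        ,   1.        ]]), 'T_tool_cam': array([[-5.75223302e-04, -9.62910758e-01, -2.69819460e-01,
        -7.58980743e-02],
       [-9.19353652e-04,  2.69819900e-01, -9.62910368e-01,
        -1.69435994e-01],
       [ 9.99999412e-01, -3.05828976e-04, -1.04046222e-03,
        -6.66552763e-04],
       [ 0.00000000e+00,  0.00000000e+00,  0.00000000e+00,
         1.00000000e+00]])}
```

View pics/scene0.png

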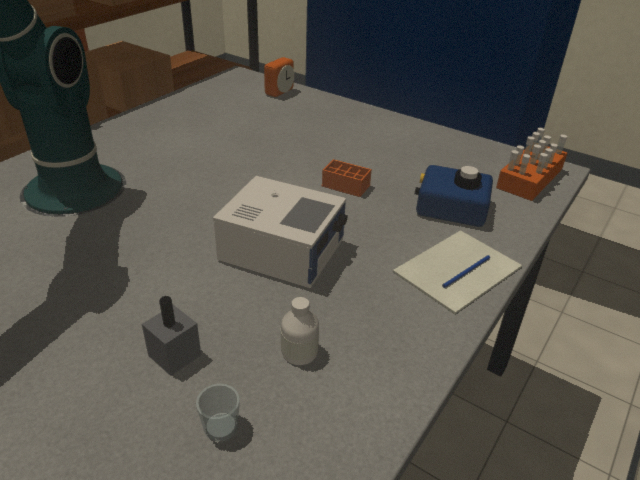

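View pics/side0.png

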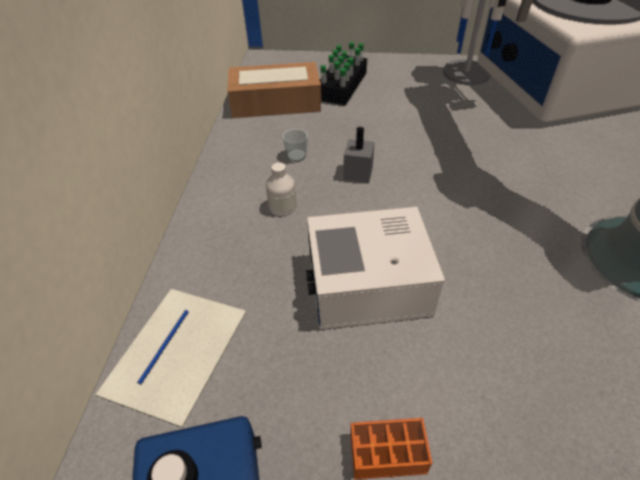

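```bash
cat > h.py <<'E'
from station import env, effector, solver, viewer, workorder, search_frame, tip_of
import cv2, numpy as np
R=np.array([[-1,0,0],[0,0,-1],[0,-1,0]],float)
W=viewer.camera_info('wrist');K=W['intrinsics'];T=W['T_tool_cam']
def shot(name):
    s=env.sense(); p,d=viewer.read_camera('wrist'); cv2.imwrite(f'pics/{name}.png',p[:,:,::-1]); np.savez(f'pics/{name}.npz',p=p,d=d,pos=s['ee_pos'],rot=s['tcp_rot']); return s,p,d
def back(s_pos,s_rot,u,v,z):  # plane z (world)
    r=np.array([(u-K[0,2])/K[0,0],-(v-K[1,2])/K[1,1],-1.])
    o=s_pos+s_rot@T[:3,3]; r=s_rot@T[:3,:3]@r
    return o+r*(z-o[2])/r[2]
def proj(pos,rot,P):
    c=T[:3,:3].T@(rot.T@(np.asarray(P)-pos)-T[:3,3])
    return K[0,0]*c[0]/-c[2]+K[0,2], K[1,1]*-c[1]/-c[2]+K[1,2]
E
python3 - <<'E'
from h import *
print(np.linalg.det(R))
env.reach([0.560,-0.2215,0.22],R)
s,p,d=shot('w1'); print(s['t'],s['ee_pos'],s['tcp_rot'].round(3).tolist(),s['wrist_force'])
for n in ['pin_handle','stand_hole0','stand']: print(n,[(np.round(r['at'],4).tolist(),round(r['score'],2)) for r in tip_of('wrist',n)[:2]])
E
```

```text
1.0
2.95 [ 0.55954507 -0.22287396  0.219952  ] [[-1.0, -0.0, -0.002], [0.002, -0.001, -1.0], [0.0, -1.0, 0.001]] [0.01090712 0.22529325 0.15504114]
pin_handle [([0.5571, -0.2177, 0.1003], 0.78)]
stand_hole0 [([0.5598, -0.2207, 0.0685], 0.91)]
stand [([0.5582, -0.2194, 0.0003], 0.89)]
```

View pics/w1.png

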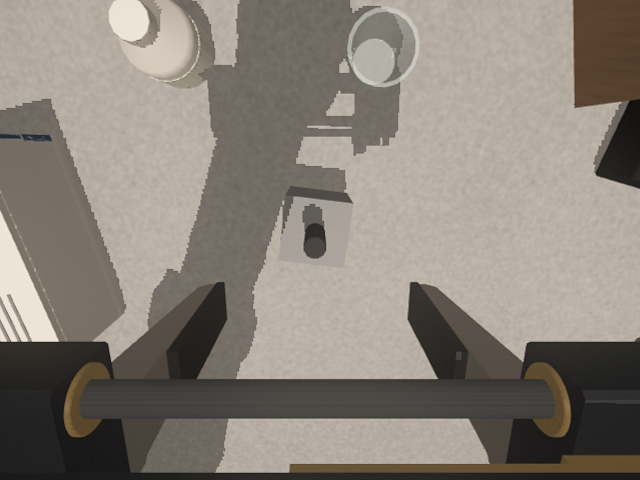

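```bash
python3 - <<'E'
from h import *
f=np.load('pics/w1.npz');p,d,pos,rot=f['p'],f['d'],f['pos'],f['rot']
c=p[170:280,260:370]; cv2.imwrite('pics/w1c.png',cv2.resize(c[:,:,::-1],None,fx=5,fy=5,interpolation=cv2.INTER_NEAREST))
# point cloud
v,u=np.mgrid[170:280,260:370]; D=d[170:280,260:370]
ca=np.stack([(u-K[0,2])/K[0,0]*D,-(v-K[1,2])/K[1,1]*D,-D],-1)
P=(ca@T[:3,:3].T+T[:3,3])@rot.T+pos
z=P[...,2]
for lo,hi in [(.112,.132),(.066,.078)]:
    m=(z>lo)&(z<hi)&(D>0); q=P[m]; print(m.sum(),np.median(q,0),q.min(0),q.max(0))
    if lo<.1:
        print(cv2.minAreaRect((q[:,:2]*1000).astype(np.float32)))
    else: print(cv2.minEnclosingCircle((q[:,:2]*1000).astype(np.float32)))
print(back(pos,rot,315,248,.122))
print(proj(pos,rot,[.56,-.2215,.122]))
E
```

```text
463 [ 0.56032808 -0.22046415  0.12118082] [ 0.55048424 -0.22893813  0.11244018] [ 0.56806897 -0.21182453  0.1231491 ]
((559.2798461914062, -220.4450225830078), 9.087883949279785)
3806 [ 0.56473219 -0.22106566  0.07131843] [ 0.52606617 -0.25356947  0.06601423] [ 0.59244188 -0.18722757  0.07755121]
((559.0498046875, -220.5875701904297), (60.11687469482422, 60.44279098510742), 82.79837799072266)
[ 0.55901393 -0.22122075  0.122     ]
(np.float64(315.3651526156364), np.float64(246.7478722840612))
```

View pics/w1c.png

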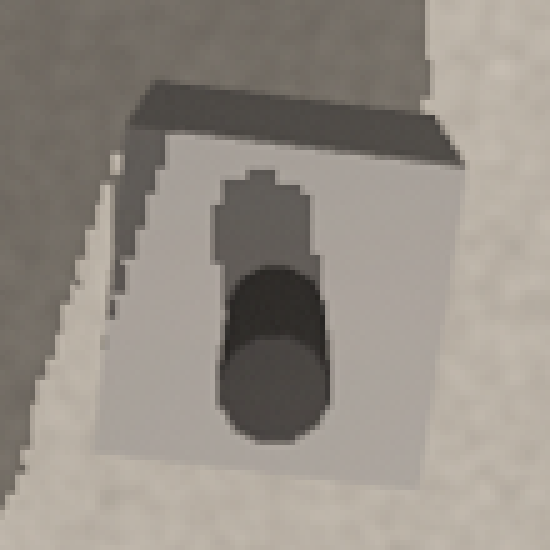

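```bash
python3 - <<'E'
from h import *
env.movel([0.559,-0.2205,0.14],R,rate=0.1); print(env.sense()['ee_pos'])
env.movel([0.559,-0.2205,0.084],R,rate=0.08); env.pause(.2); s=env.sense();print(s['t'],s['ee_pos'],s['wrist_force'])
effector.grasp(20); s=env.sense();print(s['t'],s['ee_pos'],s['gripper_width'],s['wrist_force'])
E
```

```text
[ 0.55950384 -0.2206497   0.14059919]
5.15 [ 0.55937548 -0.22064914  0.08459514] [-0.95838926 -0.27457166 -0.11940128]
6.2583 [ 0.55899116 -0.22050609  0.08395548] 0.017957448916014404 [-0.29481216 -0.72534246  0.54242419]
```

```bash
python3 - <<'E'
from h import *
env.movel([0.559,-0.2205,0.17],R,rate=0.1); s=env.sense();print(s['t'],s['ee_pos'],s['gripper_width'],s['wrist_force'])
env.movel([0.559,-0.2205,0.24],R,rate=0.15)
env.movel([0.495,0.130,0.24],R,rate=0.15); env.pause(.3)
s,p,d=shot('w2');print(s['t'],s['ee_pos'],s['tcp_rot'].round(4).tolist(),s['gripper_width'],s['wrist_force'],s['moment'])
for n in ['access_hole','pin_tip','pin_handle']: print(n,[(np.round(r['at'],4).tolist(),round(r['score'],2)) for r in tip_of('wrist',n)[:2]])
for c in ['scene','side']:
    p,_=viewer.read_camera(c); cv2.imwrite(f'pics/{c}2.png',p[:,:,::-1])
    print([(np.round(r['at'],4).tolist(),round(r['score'],2)) for r in tip_of(c,'pin_tip')[:2]])
E
```

```text
7.2667 [ 0.55846149 -0.22037115  0.16928096] 0.017640385228780947 [-0.67590756 -0.33326587  0.53174765]
10.7083 [0.49502272 0.12987634 0.23997899] [[-1.0, -0.0, -0.0002], [0.0002, -0.0, -1.0], [0.0, -1.0, 0.0]] 0.017535148965780973 [0.3552951  0.14036578 0.23285039] [0.02186508 0.01771062 0.01670884]
access_hole [([0.4907, 0.1284, 0.1031], 0.66)]
pin_tip [([0.4943, 0.1283, 0.1624], 0.73)]
pin_handle [([0.4941, 0.1308, 0.2564], 0.79)]
[([0.4956, 0.1336, 0.1631], 0.73), ([0.4988, 0.3978, -0.0022], 0.49)]
[([0.4922, 0.1325, 0.1675], 0.62)]
```

View pics/w2.png

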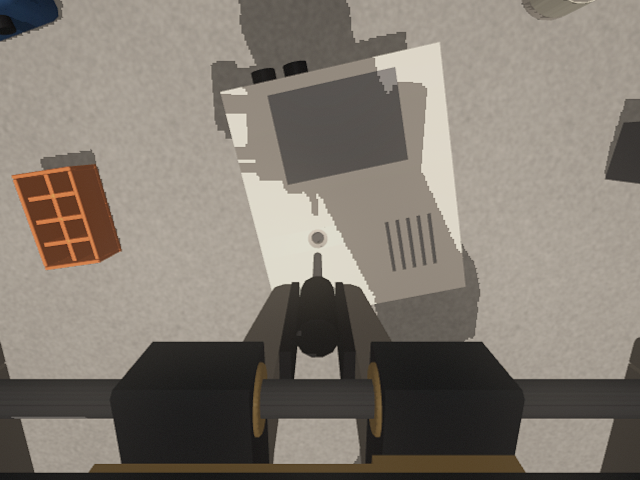

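View pics/side2.png

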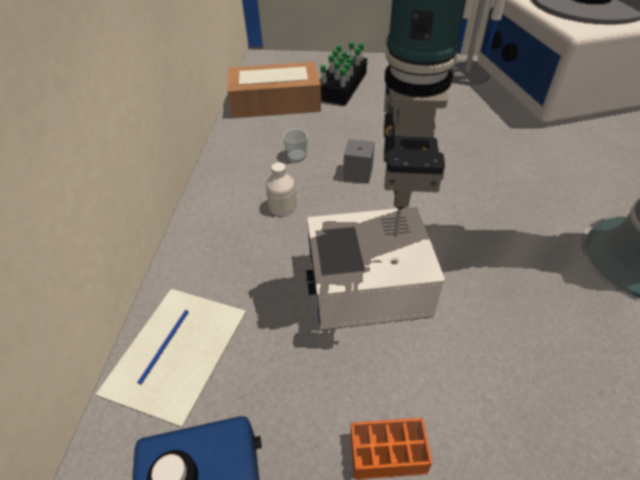

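```bash
python3 - <<'E'
from h import *
f=np.load('pics/w2.npz');p,d,pos,rot=f['p'],f['d'],f['pos'],f['rot']
c=p[215:295,280:360]; cv2.imwrite('pics/w2c.png',cv2.resize(c[:,:,::-1],None,fx=7,fy=7,interpolation=cv2.INTER_NEAREST))
print(back(pos,rot,317.5,238,.105)); print(d[236:242,310:326].round(3)); 
print(proj(pos,rot,pos+[0,0,-.076]))
v,u=np.mgrid[225:250,300:335];D=d[225:250,300:335]
ca=np.stack([(u-K[0,2])/K[0,0]*D,-(v-K[1,2])/K[1,1]*D,-D],-1)
P=(ca@T[:3,:3].T+T[:3,3])@rot.T+pos
print(np.median(P[...,2]))
m=(P[...,2]<.1)&(P[...,2]>0); print(m.sum(),P[m].min(0),P[m].max(0))
g=cv2.cvtColor(p,cv2.COLOR_RGB2GRAY)[225:250,300:335]; m=(g<170)&(np.hypot(u-317.5,v-238.5)<11)
print(m.sum(),(u*m).sum()/m.sum(),(v*m).sum()/m.sum(),u[m].min(),u[m].max(),v[m].min(),v[m].max())
E
```

```text
[0.49286001 0.12959508 0.105     ]
[[0.317 0.347 0.347 0.346 0.345 0.347 0.345 0.346 0.345 0.346 0.347 0.347
  0.346 0.344 0.317 0.316]
 [0.317 0.347 0.345 0.345 0.347 0.345 0.347 0.346 0.346 0.345 0.346 0.348
  0.345 0.345 0.316 0.315]
 [0.317 0.347 0.348 0.348 0.346 0.347 0.348 0.346 0.348 0.347 0.346 0.345
  0.344 0.345 0.317 0.317]
 [0.316 0.319 0.347 0.348 0.347 0.347 0.348 0.347 0.348 0.346 0.348 0.346
  0.346 0.32  0.316 0.318]
 [0.319 0.318 0.348 0.348 0.347 0.346 0.348 0.347 0.347 0.35  0.344 0.346
  0.346 0.317 0.319 0.318]
 [0.318 0.318 0.32  0.349 0.348 0.347 0.348 0.347 0.351 0.346 0.345 0.347
  0.32  0.318 0.317 0.317]]
(np.float64(317.3105006942034), np.float64(255.88499559193792))
0.10394714541707459
119 [0.46515446 0.12433481 0.01468614] [0.4905503  0.13566324 0.09968582]
131 317.3206106870229 237.6412213740458 311 323 232 246
```

View pics/w2c.png

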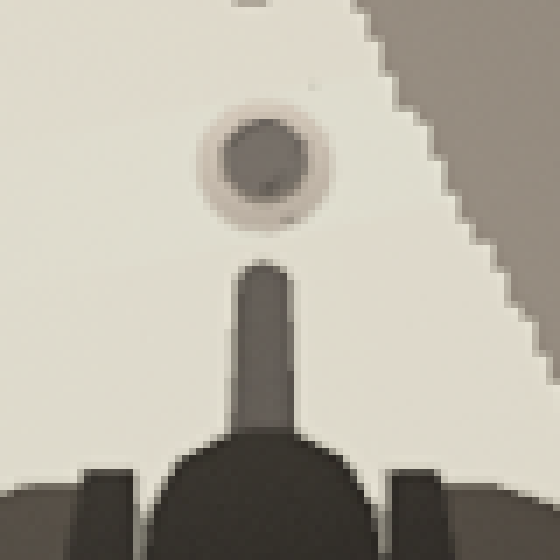

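```bash
python3 - <<'E'
from h import *
X,Y=.4928,.1298
env.movel([X,Y,0.190],R,rate=0.08); env.pause(.3)
s,p,d=shot('w3');print(s['t'],s['ee_pos'],s['wrist_force'])
b=s['wrist_force']; np.save('base.npy',b)
z=.190
while z>.1655:
    z-=.003
    env.movel([X,Y,z],R,rate=0.03); s=env.sense(); f=s['wrist_force']-b
    print(round(s['t'],2),round(z,4),s['ee_pos'].round(4),f.round(2))
    if np.linalg.norm(f)>3: print('stop');break
E
```

```text
12.1833 [0.49305239 0.12985499 0.19038149] [-0.76468287  0.35111341 -0.74030941]
12.48 0.187 [0.4926 0.1297 0.1867] [0.71 0.7  0.44]
12.73 0.184 [0.4926 0.1297 0.1837] [-0.06 -0.6   0.74]
12.98 0.181 [0.4927 0.1298 0.1808] [-0.03 -1.5   0.07]
13.23 0.178 [0.4927 0.1298 0.1778] [ 0.76 -0.72  0.92]
13.48 0.175 [0.4926 0.1298 0.1748] [ 0.72 -0.59  0.18]
13.73 0.172 [0.4926 0.1297 0.1718] [ 1.05  0.23 -0.39]
13.98 0.169 [0.4927 0.1298 0.1688] [0.82 0.14 1.04]
14.23 0.166 [0.4927 0.1298 0.1658] [ 0.36 -0.62  0.05]
14.48 0.163 [0.4927 0.1297 0.1628] [0.4  0.3  0.51]
```

View pics/w3.png

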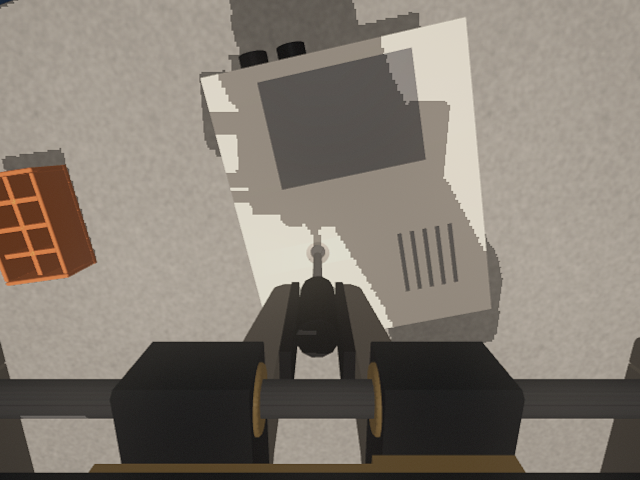

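```bash
python3 - <<'E'
from h import *
X,Y=.4928,.1298
b=np.load('base.npy')
ref,_=viewer.read_camera('scene'); cv2.imwrite('pics/scene3.png',ref[:,:,::-1])
rw,_=viewer.read_camera('wrist')
def F():
    a=[]
    for _ in range(6): env.pause(.02); a.append(env.sense()['wrist_force'])
    return np.mean(a,0)
b=F();print('base',b)
z=.163; zc=None; n=0
while z>.1375:
    z-=.001
    env.movel([X,Y,z],R,rate=0.02); f=F()-b
    s=env.sense(); print(round(s['t'],2),round(z,4),s['ee_pos'].round(4),f.round(2))
    if zc is None and f[2]>2.3: zc=z; print('contact')
    if f[2]>10 or np.linalg.norm(f[:2])>7: print('stop');break
    if zc is not None and z<zc-.0035:
        p,_=viewer.read_camera('scene'); df=np.abs(p.astype(int)-ref).sum(2)[200:300,300:400]; c=(df>60).sum(); print('diff',c)
        if c>150: print('tray?'); break
        if z<zc-.0075: break
p,_=viewer.read_camera('scene'); cv2.imwrite('pics/scene4.png',p[:,:,::-1])
E
```

```text
base [-0.03873204  0.12538387 -0.49292764]
15.03 0.162 [0.4928 0.1298 0.162 ] [-0.11  0.22  0.05]
15.38 0.161 [0.4928 0.1298 0.161 ] [-0.25  0.01 -0.09]
15.73 0.16 [0.4928 0.1298 0.16  ] [ 0.23 -0.43  0.08]
16.08 0.159 [0.4928 0.1298 0.159 ] [ 0.05 -0.42  0.05]
16.43 0.158 [0.4928 0.1298 0.158 ] [ 0.15 -0.31  0.07]
16.78 0.157 [0.4928 0.1298 0.157 ] [-0.49  0.33  0.21]
17.13 0.156 [0.4928 0.1298 0.156 ] [ 0.12 -0.27 -0.2 ]
17.48 0.155 [0.4928 0.1298 0.155 ] [-0.27  0.28  0.23]
17.83 0.154 [0.4928 0.1298 0.154 ] [-0.19 -0.42 -0.18]
18.18 0.153 [0.4928 0.1298 0.153 ] [ 0.21 -0.07  0.02]
18.53 0.152 [0.4928 0.1298 0.152 ] [ 0.04 -0.26  0.08]
18.88 0.151 [0.4928 0.1298 0.151 ] [-0.14  0.15  0.  ]
19.23 0.15 [0.4928 0.1298 0.15  ] [-0.24 -0.54 -0.18]
19.58 0.149 [0.493  0.1299 0.149 ] [ 0.79  0.08 -0.45]
19.93 0.148 [0.493  0.1299 0.1482] [0.97 0.8  1.16]
20.28 0.147 [0.4932 0.13   0.1474] [ 0.6  -0.12  5.49]
contact
20.63 0.146 [0.4932 0.13   0.1464] [0.41 0.11 6.18]
20.98 0.145 [0.4932 0.13   0.1454] [ 0.57 -0.24  5.61]
21.33 0.144 [0.4932 0.13   0.1445] [ 0.23 -0.04  6.21]
21.68 0.143 [0.4932 0.13   0.1435] [0.18 0.38 6.69]
diff 143
22.08 0.142 [0.4932 0.13   0.1426] [-0.23 -0.35  7.13]
diff 150
22.48 0.141 [0.4932 0.13   0.1414] [0.35 0.16 6.11]
diff 773
tray?
```

View pics/scene4.png

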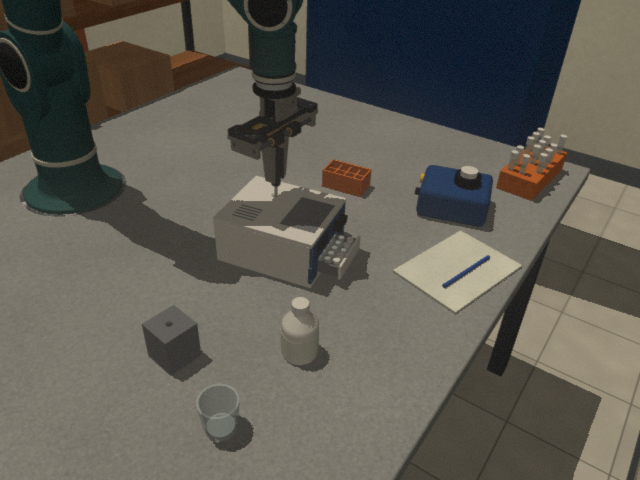

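The scene view shows the tray out at about (340,255), at roughly 7 N. Next I'll withdraw the pin and go back over the stand.

```bash
python3 - <<'E'
from h import *
env.movel([.4932,.130,.20],R,rate=0.06)
p,_=viewer.read_camera('scene'); cv2.imwrite('pics/scene5.png',p[:,:,::-1])
env.movel([.4932,.130,.23],R,rate=0.15)
env.movel([.559,-.2205,.23],R,rate=0.16)
env.movel([.559,-.2205,.175],R,rate=0.1);env.pause(.3)
s,p,d=shot('w6');print(s['t'],s['ee_pos'],s['gripper_width'],s['wrist_force'])
print(proj(s['ee_pos'],s['tcp_rot'],s['ee_pos']+[0,0,-.076]),proj(s['ee_pos'],s['tcp_rot'],[.5591,-.2206,.072]))
c=p[190:310,260:380]; cv2.imwrite('pics/w6c.png',cv2.resize(c[:,:,::-1],None,fx=5,fy=5,interpolation=cv2.INTER_NEAREST))
E
```

```text
27.4917 [ 0.5592846  -0.22059626  0.17557732] 0.017682070049165364 [-0.98129188 -0.40781098 -1.32717094]
(np.float64(317.27000344966046), np.float64(255.98616657008836)) (np.float64(317.1941649427989), np.float64(245.71812681612633))
```

View pics/w6c.png

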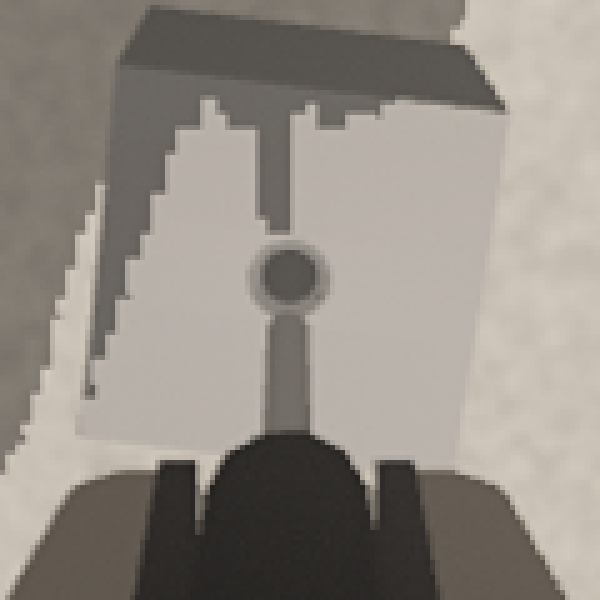

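View pics/scene5.png

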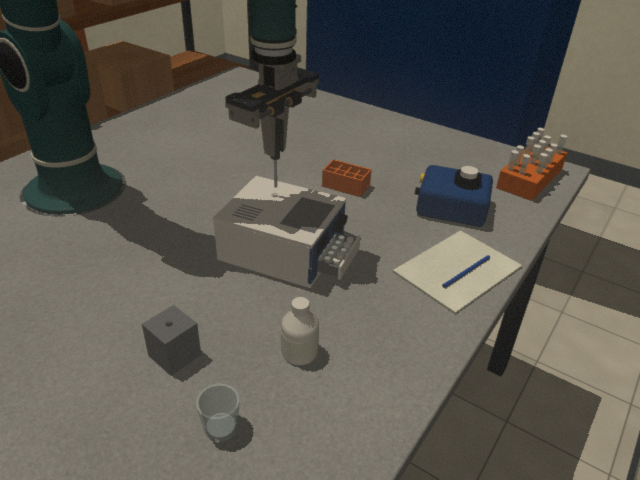

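```bash
python3 - <<'E'
from h import *
X,Y=.5593,-.2207
env.movel([X,Y,.155],R,rate=0.06);env.pause(.2)
def F():
    a=[]
    for _ in range(4): env.pause(.02); a.append(env.sense()['wrist_force'])
    return np.mean(a,0)
b=F()
for z in [.149,.145,.14,.135,.13,.12,.11,.1,.093,.088,.0865,.0855,.0845,.084,.0835,.083]:
    env.movel([X,Y,z],R,rate=0.05); f=F()-b; s=env.sense()
    print(round(s['t'],2),z,s['ee_pos'].round(4),f.round(2))
    if np.linalg.norm(f)>5: print('stop');break
E
```

```text
28.62 0.149 [ 0.5592 -0.2207  0.1488] [ 0.63  0.25 -0.09]
28.94 0.145 [ 0.5592 -0.2207  0.1449] [0.57 0.19 0.02]
29.26 0.14 [ 0.5592 -0.2207  0.1398] [ 0.46 -0.06  0.26]
29.57 0.135 [ 0.5592 -0.2206  0.1348] [-0.16  0.28  0.25]
29.89 0.13 [ 0.5592 -0.2206  0.1299] [ 0.21  0.01 -0.12]
30.31 0.12 [ 0.5592 -0.2207  0.1198] [ 0.24 -0.42 -0.21]
30.73 0.11 [ 0.5593 -0.2207  0.1098] [ 0.41 -0.22  0.32]
31.14 0.1 [ 0.5593 -0.2207  0.0998] [ 0.52 -0.25 -0.31]
31.5 0.093 [ 0.5592 -0.2207  0.0929] [0.05 0.03 0.31]
31.82 0.088 [ 0.5592 -0.2207  0.0878] [-0.15 -0.01  0.52]
32.13 0.0865 [ 0.5593 -0.2207  0.0865] [0.35 0.07 0.45]
32.45 0.0855 [ 0.5593 -0.2207  0.0855] [ 0.23 -0.33  0.09]
32.77 0.0845 [ 0.5593 -0.2207  0.0845] [ 0.42 -0.08 -0.31]
33.08 0.084 [ 0.5593 -0.2207  0.084 ] [ 0.39 -0.26 -0.07]
33.4 0.0835 [ 0.5594 -0.2207  0.0839] [-1.32  0.58  5.27]
stop
```

Seated: contact came at z = 0.0837, as expected. Releasing now.

```bash
python3 - <<'E'
from h import *
X,Y=.5593,-.2207
effector.release(); s=env.sense();print(s['t'],s['ee_pos'],s['gripper_width'])
env.movel([X,Y,.15],R,rate=0.08); env.movel([.5595,-.2229,.22],R,rate=0.15); env.pause(.3)
s,p,d=shot('w8');pos,rot=s['ee_pos'],s['tcp_rot']
v,u=np.mgrid[170:280,260:370]; D=d[170:280,260:370]
ca=np.stack([(u-K[0,2])/K[0,0]*D,-(v-K[1,2])/K[1,1]*D,-D],-1)
P=(ca@T[:3,:3].T+T[:3,3])@rot.T+pos; z=P[...,2]
for lo,hi in [(.112,.132),(.066,.078)]:
    m=(z>lo)&(z<hi)&(D>0); q=P[m]; print(m.sum(),np.median(q,0)); print(cv2.minEnclosingCircle((q[:,:2]*1000).astype(np.float32)) if lo>.1 else cv2.minAreaRect((q[:,:2]*1000).astype(np.float32)))
for c in ['scene','side']:
    p,_=viewer.read_camera(c); cv2.imwrite(f'pics/{c}8.png',p[:,:,::-1])
    for n in ['pin_handle','stand_hole0','bottle','rack','jar']:
        print(c,n,[(np.round(r['at'],4).tolist(),round(r['score'],2)) for r in tip_of(c,n)[:1]])
print(env.sense()['t'])
E
```

```text
34.5583 [ 0.55929488 -0.22069543  0.08350213] 0.09228022473226523
463 [ 0.56068753 -0.22020818  0.12116885]
((559.5361328125, -220.15647888183594), 8.965279579162598)
3831 [ 0.5644808  -0.2216184   0.07131621]
((558.9578857421875, -220.58099365234375), (60.18741226196289, 60.45035171508789), 82.86859130859375)
scene pin_handle [([0.5631, -0.2226, 0.0993], 0.6)]
scene stand_hole0 [([0.5578, -0.2208, 0.072], 0.82)]
scene bottle [([0.4912, 0.1303, 0.0774], 0.71)]
scene rack [([0.497, 0.3964, -0.0035], 0.61)]
scene jar [([0.7089, -0.2787, 0.0036], 0.79)]
side pin_handle [([0.559, -0.222, 0.094], 0.59)]
side stand_hole0 [([0.5547, -0.2195, 0.0695], 0.62)]
side bottle [([0.7176, -0.0973, -0.0016], 0.67)]
side rack [([0.5588, -0.2182, 0.073], 0.74)]
side jar []
37.1083
```

View pics/scene8.png

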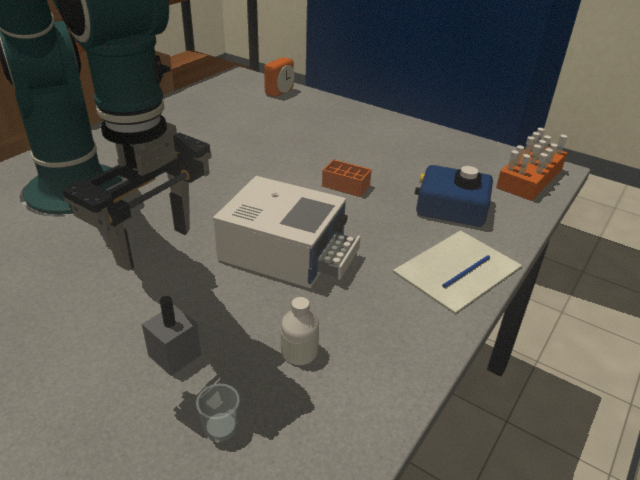

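View pics/w8.png

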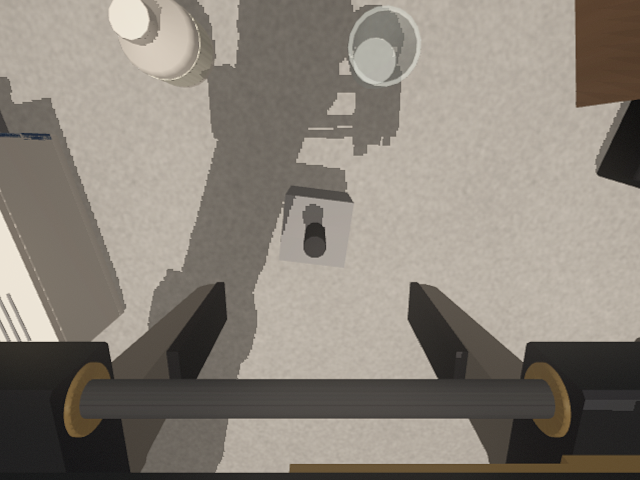

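```bash
python3 -c "
from h import *
print(workorder.finish_job(), env.sense()['t'])"
```

```text
the job is handed in; nothing more can be done
the job is handed in; nothing more can be done
```

The tray is out, the pin is back in its stand and released, and the job is handed in. My last clock reading before handing in was 37 s of the 59 s allowed.

**What I did:** I gripped the pin's handle, lifted it clear and lined it up over the access hole with the wrist camera. I lowered it in 1 mm steps and met the catch about 34 mm below the top. About 6 mm further the tray sprang out. The highest averaged wrist reading was about 7 N, against the 18 N limit. I then drew the pin out, checked it over the stand and lowered it until it seated, at about 5 N, before letting go.

**Last checks:**
- **Pin:** in the wrist depth data the handle is 0.7 mm off the stand's centre. Its top is at the same height as at the start (121 mm), so it is fully home. I judged it upright from the picture and did not measure the tilt.
- **Tray:** the scene picture shows it out, around pixel (340, 255). I did not measure how far in mm.
- **Bottle, rack and jar:** they sit at the same pixels as at the start in the scene picture.
- **Gripper:** it is open and clear of everything.

**Disagreements:** three of the final network reports were wrong. The scene camera put the bottle at the access hole, the side camera put the rack at the stand, and the side camera missed the jar. In each case the other camera reported the object within 4 mm of its starting place, and the picture agreed.

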